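# Snap the cap onto the open specimen jar and hold its seal down

## Task

One of the three specimen jars on the sorting table was left open: take the yellow snap cap out of the wooden tray and press it straight down onto that jar's neck until you feel it click past the spring catches, then keep pressing until its rim is fully down on the jar's shoulder, squeezing the sprung seal. The job finishes while holding: do not let go, end with the gripper still on the cap and keeping it pressed fully down. Leave the other things on the table where they are.

Things in the scene. Friction and masses are not known exactly. Their poses are not given: they have to be found in the camera images.
- cap: yellow round snap cap, loose, upright in the tray, 40 to 85 g; skirt 60 mm across, 30 mm high, open below: 47 mm opening at the 3 mm thick inner lip, 54 mm above it, inner ceiling 26 mm above the rim. On its flat top, 30 mm up, a round grip knob 26 mm across and 22 mm high. Origin: centre of the rim (underside); z up through the knob; its turn about z does not matter
- jar: the open clear jar, 62 mm across, green stone inside, fixed upright in an 84 x 84 x 34 mm wooden block; origin at the centre of the block's underside, z up; flat shoulder 70 mm up with a white neck on it. It cannot move or turn
- jar_seat (a point): centre of the open jar's flat shoulder, z up: where the cap's origin is when fully down. The lip meets the catches with the rim 11 to 13 mm above and takes about 10 N; with the rim at 9 to 8 mm the force drops and the catches pull the cap down to about 4 mm (the click). There the sprung seal holds it up unless pressed; pressing on takes up to about 10 N until the rim stops hard on the shoulder
- neck_top (a point): centre of the neck's top edge, 20 mm above the shoulder. The neck is 42 mm across, tapering to 32 mm over its top 6 mm; a black sprung sealing plug, 26 mm across, stands 11 mm out of it and gives way downwards. Four polished steel spring balls (catches), centred 9.5 mm above the shoulder, stick out to 51 mm across
- tray: shallow fixed wooden tray, 130 x 360 mm (x, y), walls 18 mm high, floor 6 mm thick; origin at the centre of its underside
- jar_blue: closed jar with a blue cap in an 84 mm wooden block like the open one, 122 mm high, fixed; origin at the centre of the block's underside. Leave alone
- jar_green: closed jar with a green cap, 122 mm high, fixed; origin at the centre of the block's underside. Leave alone
- wide_cap: flat white cap, 74 mm across, 20 mm high, loose in the tray; origin at its underside. Leave alone
- mineral: green stone, 56 mm across, 34 mm high, loose in the tray; origin at its underside. Leave alone
- lens: hand lens lying flat, 48 mm round frame (at the origin) with an 82 mm reach of black handle towards its -x, 12 mm high, loose. Leave alone
- brush: brush lying on the table along its x, loose, under 40 mm high; origin at its underside. Leave alone
- streak_tile: white ceramic tile 60 x 90 x 8 mm, loose on the table; origin at the centre of its underside. Leave alone
Not all that is in view belongs to the job. What is shaped like the jar but red is not meant. Of the things like the cap, leave any that is purple; of the rest the smaller one is meant.

How it is judged:
By the outcome, as a careful person would: the job done as asked, in the order asked, and still so for the second after the job is handed in, while the arm keeps its last pose, push and grip.
It also fails if it takes over 48 s, if anything falls off the work surface, if the arm or the gripper's body presses on something with over 40 N, if the wrist force passes 120 N, or if a joint passes its speed limit or range.

## Robot

A 6-joint arm with a two-finger parallel gripper is mounted at the origin on the work surface. World frame = base frame: x ahead of the robot, y to its left, z up, the work surface at z = 0. Lengths are in m, angles in rad, forces in N, time in s.
With the tool pointing down it reaches from about 0.35 to 0.85 m from the base axis. Payload 8.1 kg.
Tool frame: the origin (TCP) lies at the very end of the fingers, on their centre line; the grasp point (between the pads) lies 19 mm behind it (robot.pinch_z is the z of the grasp point in the tool frame, in m); z points along the fingers, y is the direction in which the jaws open and shut (so a half turn about z gives the same grasp; the last joint's range is limited). The gripper opens to 93 mm and grips with 3 to 60 N. Pads are 15 mm wide; open, the fingers measure 128 mm over their backs; the gripper's body (75 mm by 188 mm) begins 65 mm behind the grasp point.
Start: joints at [1.218, 0.13, 1.488, -0, 1.523, -0.085], TCP at [0.159, 0.579, 0.186] pointing down, gripper open.
Joint ranges: [-2.96, 2.96], [-0.89, 2.26], [0.02, 2.5], [-1.34, 4.48], [0, 2.73], [-2.66, 2.66]. Speed limits (rad/s): [2.39, 2.39, 2.79, 3.14, 3.14, 3.14].

## Interface

Orientations are given as a rotation vector (axis times angle).
In Python, from plant import robot gives the robot as it stands.
- The arm moves only by the tool drive_tool, never from a script. Its argument "steps" is a list of rows, each an object of numbers: "jaw": the opening, from 0 (shut) to 1 (fully open); "tx", "ty", "tz": the shift along the tool's x, y, z scaled (see below); "turn": the turn about the tool's z scaled (see below). A call has 1 to 12 rows; each row is the pose to reach, as a shift and turn from the pose commanded when the call began, along the tool's axes at that moment, turning the shorter way round; what a row does not reach only later rows make up. The controller multiplies each number of a shift by 0.3 m and each number of a turn by 180 degrees. A row lasts 1/10 s, in which the tool goes at most 50 mm and 8.59 degrees, less where a joint would pass 70% of its speed; a pose out of reach is approached as far as the arm can. A call with a number of a shift or a turn outside -1 to 1 is refused whole. A call with a gripper value outside its range is refused whole. The fingers move at their own pace and stop on an object; "force" is the grip in N (left out, the last holds). Time passes only in rows, so rows that repeat a pose let the fingers close. It gives the time, the measured TCP pose, the force and the opening at its end, in the units of the state.
- robot.read_state(): the state, without advancing time (a new reading comes with each control period).
- robot.read_camera(name): name is "scene" or "top" or "wrist"; returns (picture, depth): 480x640x3 uint8, blue, green, red; 480x640 float32, m along the optical axis (not along the pixel's ray), 0 where there is no reading.
- robot.get_calibration(name): a dict with "fx", "fy", "cx", "cy" (pixels), "eye" and "attitude" of the camera in the world. Camera axes: x right, y down, z forward; pixel columns grow to the right and rows downward; lengths in m; the calibration is good to about 2 mm. A picture is of the moment at which its call begins: read the wrist's pose just before it. get_calibration takes no time and is no camera call; for the wrist camera it gives the pose at the moment of the call.
- robot.close_job(): hands the job in, once; it reports no verdict.
The state is a dict: "t": time; "q": joint angles; "dq": joint speeds; "joint_torque": joint torques, N m; "tool_pos": TCP position; "orientation": TCP orientation; "force": force on the tool from outside, world axes, zero at the start; "wrist_torque": the same for the moment, N m; "opening": finger opening in m.
Only numpy, scipy, OpenCV 4.12 (cv2) and the standard library are available. Lean on these libraries where they do the work, as an engineer would, in place of code of your own. Each camera call takes 0.05 s, during which the arm holds its last target.

## Working session

There is one attempt and no reset: what is moved stays moved. The work goes in short steps, Python scripts to look and compute and a tool call to move; the robot and the scene stay as the last step left them, time stands still between calls to the robot, and variables do not carry over. Pictures are saved under pics/ and viewed, and the job is handed in when it is done.

Besides the shell and the picture viewer there is one more tool, called after ">>>" as name(argument=value, ...) on one line, values as JSON. drive_tool: Moves the arm, as the interface text tells. Its arguments: {"type":"object","properties":{"steps":{"type":"array"},"force":{"type":"number"}},"required":["steps"]}

```bash
mkdir -p pics; ls; cat > h.py <<'E'
from plant import robot
import numpy as np, cv2
from scipy.spatial.transform import Rotation as R
def att(c):
    a=np.array(c["attitude"],float)
    return a if a.shape==(3,3) else (R.from_rotvec(a).as_matrix() if a.size==3 else R.from_quat(a).as_matrix())
def world(name,depth,c=None):
    c=c or robot.get_calibration(name)
    v,u=np.mgrid[0:480,0:640]
    P=np.stack([(u-c["cx"])/c["fx"]*depth,(v-c["cy"])/c["fy"]*depth,depth],-1)
    return P@att(c).T+np.array(c["eye"])
E
python3 - <<'E'
from h import *
print(robot.read_state())
for n in ("top","scene"):
    c=robot.get_calibration(n);print(n,c)
    p,d=robot.read_camera(n);cv2.imwrite(f"pics/{n}0.png",p);np.savez(f"{n}0.npz",p=p,d=d)
E
```

```text
pics
{'t': 0.0, 'q': array([ 1.21761145e+00,  1.31157508e-01,  1.48927544e+00, -1.60676380e-06,
        1.52297088e+00, -8.53741439e-02]), 'dq': array([ 0.0003876 , -0.00248724,  0.00102785, -0.0006082 ,  0.00195291,
        0.00133773]), 'joint_torque': array([-2.55629842e-03, -5.59853840e+01, -4.91750944e+01,  7.64688570e-02,
        3.59758164e-02, -1.87964097e-04]), 'tool_pos': array([0.15852204, 0.57803923, 0.18509178]), 'orientation': array([-4.19367395e-01, -3.11307922e+00,  2.77706445e-03]), 'force': array([-0.92216718,  0.37103461, -0.881337  ]), 'wrist_torque': array([ 0.03507917,  0.00851122, -0.00134651]), 'opening': 0.0930019238465604}
top {'fx': 446.4080837946131, 'fy': 446.4080837946131, 'cx': 323.7023691638561, 'cy': 239.00709689831962, 'eye': array([ 0.37685873, -0.00297419,  1.0558198 ]), 'attitude': array([-2.14416427,  2.14155823, -0.17725429])}
scene {'fx': 439.4471940696669, 'fy': 439.4471940696669, 'cx': 317.4996260575987, 'cy': 231.47212525133497, 'eye': array([ 1.25035263, -0.39123241,  0.79181855]), 'attitude': array([-2.04557515, -1.20782478,  0.53051139])}
```

View pics/top0.png

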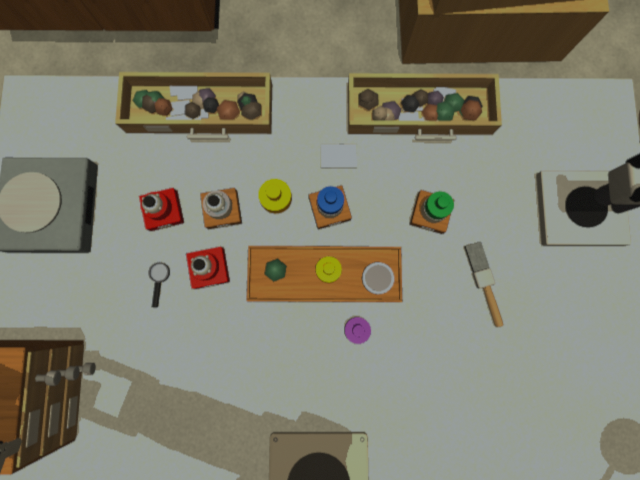

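View pics/scene0.png

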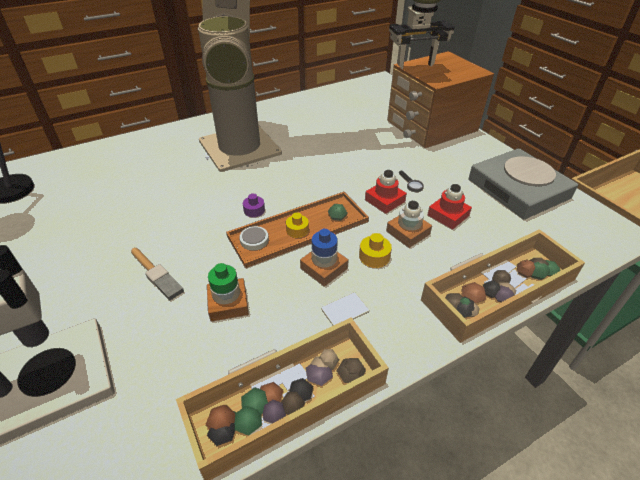

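Candidates for the cap in the top view are yellow in the tray (328,269), a larger-looking yellow on the table (275,195) and purple (357,330). For the open jar they are the wooden block (216,203) and two red blocks (160,208) and (207,267). I choose (328,269) and (216,203), then measure and check a crop.

```bash
python3 - <<'E'
from h import *
z=np.load("top0.npz");p,d=z["p"],z["d"];W=world("top",d)
zs=np.load("scene0.npz");Ws=world("scene",zs["d"])
def prj(n,X):
    c=robot.get_calibration(n);q=att(c).T@(np.array(X)-c["eye"]);return q[0]/q[2]*c["fx"]+c["cx"],q[1]/q[2]*c["fy"]+c["cy"]
print("tcp",prj("top",[.159,.579,.186]),prj("scene",[.159,.579,.186]))
for nm,(u,v,r) in dict(cap=(328,269,18),big=(275,195,22),jar=(216,203,28),tray=(300,255,3),table=(300,330,3)).items():
    P=W[v-r:v+r,u-r:u+r].reshape(-1,3);c=p[v-r:v+r,u-r:u+r].reshape(-1,3)
    print(nm,"z pct",np.percentile(P[:,2],[2,25,50,75,98]).round(4))
hsv=cv2.cvtColor(p,cv2.COLOR_BGR2HSV);m=(cv2.inRange(hsv,(25,150,60),(35,255,255))>0)
for nm,(u,v) in dict(cap=(328,269),big=(275,195)).items():
    mm=np.zeros_like(m);mm[v-25:v+25,u-25:u+25]=1;mm&=m
    P=W[mm];zz=P[:,2];print(nm,len(P),P[:,:2].min(0),P[:,:2].max(0),np.histogram(zz,bins=np.arange(0,.08,.005))[0])
    top=P[zz>zz.max()-.006];print("  knob",top.mean(0),np.ptp(top,0))
mm=np.zeros_like(m);mm[175:232,190:245]=1
P=W[mm>0];print(np.histogram(P[:,2],bins=np.arange(0,.13,.005))[0])
for lo,hi in((.09,.12),(.075,.12),(.065,.072),(.03,.038)):
    Q=P[(P[:,2]>lo)&(P[:,2]<hi)];print(lo,hi,len(Q),Q.mean(0),(Q.min(0)+Q.max(0))/2,np.ptp(Q,0)) if len(Q) else 0
a=cv2.resize(p[165:235,180:320],None,fx=5.5,fy=5.5,interpolation=2)[:300]
b=cv2.resize(p[240:310,240:410],None,fx=4.5,fy=4.5,interpolation=2)[:300]
o=np.zeros((600,780,3),np.uint8);o[:a.shape[0],:a.shape[1]]=a[:,:780];o[300:300+b.shape[0],:b.shape[1]]=b[:,:780];cv2.imwrite("pics/crop0.png",o)
E
```

```text
tcp (np.float64(3.389614412786443), np.float64(429.72348805224726)) (np.float64(414.5811546996347), np.float64(75.72162931240297))
cap z pct [0.0025 0.006  0.0086 0.0363 0.0598]
big z pct [-0.0029  0.0004  0.004   0.0395  0.0692]
jar z pct [-0.0032  0.0002  0.003   0.0361  0.1017]
tray z pct [0.0025 0.0055 0.0064 0.0074 0.0092]
table z pct [-0.0021 -0.0013  0.0007  0.0019  0.0048]
cap 540 [ 0.37685873 -0.05178981] [0.50314385 0.00695322] [  7  10   0   0   0   0  93 312  13   0   8  79  17   0   0]
  knob [ 0.37685873 -0.00297419  1.0558198 ] [0. 0. 0.]
big 804 [ 0.37685873 -0.00297419] [0.68158122 0.14136092] [  0   0   0   0   0   2   5 394 218   8   3   4  18 133  16]
  knob [ 0.37685873 -0.00297419  1.0558198 ] [0. 0. 0.]
[1032   32   30   22   29   38  391  202    9   22   14   19   15  138
  132   14   42  105   37   30   82    0    0    0    0]
0.09 0.12 149 [0.61217263 0.23196334 0.09869884] [0.61314476 0.23180814 0.09741215] [0.02940115 0.03352818 0.01453703]
0.075 0.12 310 [0.61128918 0.23084471 0.09179997] [0.61389058 0.2339369  0.09000891] [0.04157649 0.04226731 0.0293435 ]
0.065 0.072 223 [0.60980915 0.22987022 0.06938032] [0.61373163 0.23319129 0.06857322] [0.06013555 0.05974856 0.00675717]
0.03 0.038 579 [0.60639267 0.2265081  0.03413246] [0.61363875 0.23348488 0.03401416] [0.09482669 0.09432627 0.00794244]
```

View pics/crop0.png

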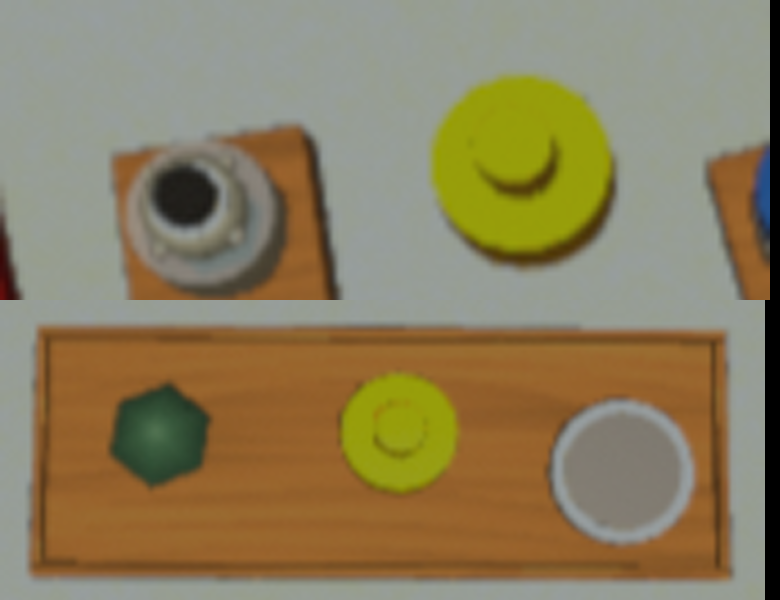

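The crop shows the small yellow cap in the tray, between the green stone and the white wide cap. The jar in the plain wooden block is open, with its black plug and balls showing. Next: the exact cap position and the tool axes.

```bash
python3 - <<'E'
from h import *
z=np.load("top0.npz");p,d=z["p"],z["d"];W=world("top",d)
hsv=cv2.cvtColor(p,cv2.COLOR_BGR2HSV);m=(cv2.inRange(hsv,(25,150,60),(35,255,255))>0)&(d>.1)
for nm,(u,v,r) in dict(cap=(328,269,25),big=(275,195,25)).items():
    mm=np.zeros_like(m);mm[v-r:v+r,u-r:u+r]=1;mm&=m
    P=W[mm]
    for lo,hi in((.025,.048),(.05,.08)):
        Q=P[(P[:,2]>lo)&(P[:,2]<hi)];e=(np.percentile(Q,1,0)+np.percentile(Q,99,0))/2
        print(nm,lo,len(Q),Q.mean(0).round(4),e.round(4),np.ptp(Q,0).round(4),np.median(Q[:,2]))
s=robot.read_state();Rt=R.from_rotvec(s["orientation"]).as_matrix();print(Rt.round(4))
for n,X in dict(over_cap=[.465,-.013,.18]).items(): print((Rt.T@(np.array(X)-s["tool_pos"])/.3).round(4))
print(robot.get_calibration("wrist"), s["tool_pos"], robot.pinch_z)
pp,dd=robot.read_camera("wrist");cv2.imwrite("pics/w0.png",pp)
E
```

```text
cap 0.025 418 [ 0.4682 -0.0208  0.0364] [ 0.4694 -0.0206  0.0365] [0.0576 0.0572 0.0132] 0.03630325428032988
cap 0.05 104 [ 0.4682 -0.0204  0.0581] [ 0.4686 -0.0202  0.0563] [0.025  0.0225 0.0129] 0.05810182525147922
big 0.025 624 [0.6416 0.1038 0.0394] [0.6432 0.1046 0.0398] [0.0757 0.0733 0.0196] 0.03926368898938015
big 0.05 174 [0.6428 0.1056 0.0672] [0.6429 0.1053 0.0616] [0.0325 0.0319 0.0218] 0.06785688927032091
[[-9.644e-01  2.646e-01 -6.000e-04]
 [ 2.646e-01  9.644e-01 -1.600e-03]
 [ 1.000e-04 -1.700e-03 -1.000e+00]]
[-1.5064 -1.6297  0.0199]
{'fx': 361.64032725649975, 'fy': 361.64032725649975, 'cx': 317.6149747968991, 'cy': 234.98411473496085, 'eye': array([0.07969418, 0.60020874, 0.38371603]), 'attitude': array([2.30164375, 1.75447253, 0.25938649])} [0.15856652 0.57806787 0.18519289] -0.0188
```

View pics/w0.png

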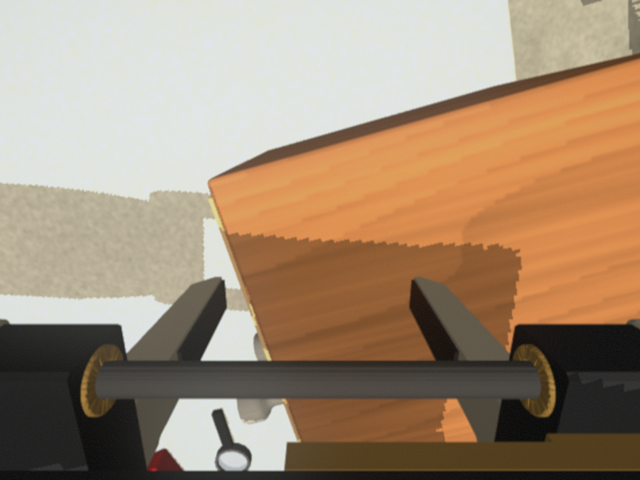

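The gripper starts above the drawer cabinet, so I lift first and then travel over to the cap, keeping this yaw.

>>> drive_tool(steps=[{"tz":-0.2,"jaw":1},{"tx":-0.05,"ty":-0.05,"tz":-0.2,"jaw":1},{"tx":-0.95,"ty":-1,"tz":-0.2,"jaw":1},{"tx":-0.95,"ty":-1,"tz":-0.2,"jaw":1},{"tx":-0.95,"ty":-1,"tz":-0.2,"jaw":1},{"tx":-0.95,"ty":-1,"tz":-0.2,"jaw":1},{"tx":-0.95,"ty":-1,"tz":-0.2,"jaw":1},{"tx":-0.95,"ty":-1,"tz":-0.2,"jaw":1},{"tx":-0.95,"ty":-1,"tz":-0.2,"jaw":1},{"tx":-0.95,"ty":-1,"tz":-0.2,"jaw":1},{"tx":-0.95,"ty":-1,"tz":-0.2,"jaw":1},{"tx":-0.95,"ty":-1,"tz":-0.2,"jaw":1}])

```text
schema error: expected keys jaw, tx, ty, tz, turn
```

```bash
cat >> h.py <<'E'
def go(X):
    s=robot.read_state();Rt=R.from_rotvec(s["orientation"]).as_matrix()
    return "t %.2f"%s["t"],s["tool_pos"].round(4),"shift",(Rt.T@(np.array(X)-s["tool_pos"])/.3).round(4),"F",s["force"].round(2),"op",round(s["opening"],4),"tilt",Rt[:,2].round(4),"y",Rt[:,1].round(4)
E
python3 -c "
from h import *
print(go([.4685,-.0205,.16]))"
```

```text
('t 0.15', array([0.1586, 0.5782, 0.1853]), 'shift', array([-1.5243, -1.6509,  0.0866]), 'F', array([ 0.85, -0.81, -0.82]), 'op', 0.0927, 'tilt', array([-5.0e-04, -1.4e-03, -1.0e+00]), 'y', array([ 0.2646,  0.9644, -0.0014]))
```

>>> drive_tool(steps=[{"jaw":1,"tx":0,"ty":0,"tz":-0.2,"turn":0},{"jaw":1,"tx":-0.05,"ty":-0.05,"tz":-0.2,"turn":0},{"jaw":1,"tx":-0.95,"ty":-1,"tz":-0.2,"turn":0},{"jaw":1,"tx":-0.95,"ty":-1,"tz":-0.2,"turn":0},{"jaw":1,"tx":-0.95,"ty":-1,"tz":-0.2,"turn":0},{"jaw":1,"tx":-0.95,"ty":-1,"tz":-0.2,"turn":0},{"jaw":1,"tx":-0.95,"ty":-1,"tz":-0.2,"turn":0},{"jaw":1,"tx":-0.95,"ty":-1,"tz":-0.2,"turn":0},{"jaw":1,"tx":-0.95,"ty":-1,"tz":-0.2,"turn":0},{"jaw":1,"tx":-0.95,"ty":-1,"tz":-0.2,"turn":0},{"jaw":1,"tx":-0.95,"ty":-1,"tz":-0.2,"turn":0},{"jaw":1,"tx":-0.95,"ty":-1,"tz":-0.2,"turn":0}])

```text
t: 1.35
tool_pos: [0.3545, 0.2132, 0.246]
orientation: [-0.424, -3.112, -0.0]
force: [0.5, 1.3, 0.4]
opening: 0.0931
```

```bash
python3 -c "
from h import *
print(go([.4685,-.0205,.16]))"
```

```text
('t 1.35', array([0.3545, 0.2132, 0.246 ]), 'shift', array([-0.5748, -0.6489,  0.2863]), 'F', array([0.48, 1.3 , 0.41]), 'op', 0.0931, 'tilt', array([-3.e-04,  3.e-04, -1.e+00]), 'y', array([2.677e-01, 9.635e-01, 2.000e-04]))
```

>>> drive_tool(steps=[{"jaw":1,"tx":-0.575,"ty":-0.649,"tz":0.15,"turn":0},{"jaw":1,"tx":-0.575,"ty":-0.649,"tz":0.15,"turn":0},{"jaw":1,"tx":-0.575,"ty":-0.649,"tz":0.15,"turn":0},{"jaw":1,"tx":-0.575,"ty":-0.649,"tz":0.15,"turn":0},{"jaw":1,"tx":-0.575,"ty":-0.649,"tz":0.15,"turn":0},{"jaw":1,"tx":-0.575,"ty":-0.649,"tz":0.286,"turn":0},{"jaw":1,"tx":-0.575,"ty":-0.649,"tz":0.286,"turn":0},{"jaw":1,"tx":-0.575,"ty":-0.649,"tz":0.286,"turn":0},{"jaw":1,"tx":-0.575,"ty":-0.649,"tz":0.286,"turn":0}])

```text
t: 2.25
tool_pos: [0.4697, -0.0179, 0.162]
orientation: [0.416, 3.112, 0.001]
force: [1.4, 0.1, 0.1]
opening: 0.093
```

```bash
cat > wc.py <<'E'
from h import *
import sys
s=robot.read_state();c=robot.get_calibration("wrist");p,d=robot.read_camera("wrist")
cv2.imwrite(f"pics/{sys.argv[1]}.png",p);np.savez(sys.argv[1]+".npz",p=p,d=d)
W=world("wrist",d,c);hsv=cv2.cvtColor(p,cv2.COLOR_BGR2HSV);m=(cv2.inRange(hsv,(25,150,50),(35,255,255))>0)&(d>.05)
P=W[m];print(np.histogram(P[:,2],bins=np.arange(0,.3,.01))[0])
print(go([.4685,-.0205,.038]))
for lo,hi in((.032,.042),(.052,.064)):
    Q=P[(P[:,2]>lo)&(P[:,2]<hi)]
    if len(Q)>20: print(lo,len(Q),((np.percentile(Q,.5,0)+np.percentile(Q,99.5,0))/2).round(4),np.ptp(Q,0).round(4),np.median(Q[:,2]))
E
python3 wc.py w1
```

```text
[   2    0    0 1411   44  155    0    0    0    0    0    0    0    0
    0    0    0    0    0    0    0    0    0    6    5    5    0    0
   27]
('t 2.30', array([ 0.47  , -0.018 ,  0.1623]), 'shift', array([ 0.0036, -0.0095,  0.4145]), 'F', array([-0.24,  0.94,  1.06]), 'op', 0.093, 'tilt', array([ 2.7e-03, -1.0e-04, -1.0e+00]), 'y', array([2.624e-01, 9.650e-01, 6.000e-04]))
0.032 1453 [0.5484 0.0592 0.0374] [0.2184 0.1653 0.0089] 0.03717804781541029
0.052 155 [ 0.4627 -0.0174  0.0579] [0.0111 0.0174 0.0037] 0.05777336584612025
```

View pics/w1.png

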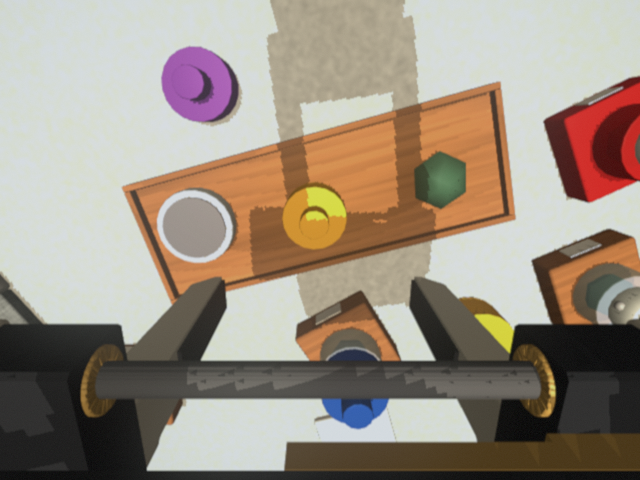

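```bash
sed -i 's/(25,150,50),(35/(18,150,50),(35/' wc.py; cat >> wc.py <<'E'
ms=m.copy();
import itertools
n,lab,st,ce=cv2.connectedComponentsWithStats(m.astype(np.uint8))
for i in range(1,n):
    if st[i,4]>400:
        Q=W[lab==i];print("blob",ce[i].round(),st[i,4])
        for lo,hi in((.032,.042),(.052,.064),(.05,.2)):
            q=Q[(Q[:,2]>lo)&(Q[:,2]<hi)]
            if len(q)>20: print("  ",lo,len(q),((np.percentile(q,.5,0)+np.percentile(q,99.5,0))/2).round(4),np.ptp(q,0).round(4))
E
python3 wc.py w2
```

```text
[  48   91  164 3141   98  693    1    0    0    0    0    0    0    0
    0    0    0    0    0    0    0    0    0    5    6    5    0    0
  152]
('t 2.35', array([ 0.4701, -0.0182,  0.1624]), 'shift', array([ 0.0044, -0.0089,  0.4147]), 'F', array([ 0.19,  0.54, -0.54]), 'op', 0.0928, 'tilt', array([ 3.1e-03, -3.0e-04, -1.0e+00]), 'y', array([2.624e-01, 9.650e-01, 6.000e-04]))
0.032 3159 [0.5476 0.0453 0.0366] [0.2205 0.1928 0.0099] 0.03613153704964067
0.052 679 [ 0.4693 -0.021   0.0563] [0.0256 0.0255 0.0077] 0.05778104649747884
blob [314. 215.] 3237
   0.032 2379 [ 0.4694 -0.0209  0.0367] [0.0594 0.0594 0.0098]
   0.052 679 [ 0.4693 -0.021   0.0563] [0.0256 0.0255 0.0077]
   0.05 694 [ 0.4693 -0.021   0.055 ] [0.0256 0.0255 0.0099]
blob [492. 322.] 1041
   0.032 780 [0.6317 0.124  0.0366] [0.0548 0.0359 0.0087]
blob [539. 382.] 1262
blob [ 90. 400.] 505
blob [557. 454.] 5723
```

The wrist view shows the cap at (315,216). Its centre measures (0.469, -0.021), agreeing with the top camera, so I descend.

>>> drive_tool(steps=[{"jaw":1,"tx":0,"ty":-0.01,"tz":0.13,"turn":0},{"jaw":1,"tx":0,"ty":-0.01,"tz":0.25,"turn":0},{"jaw":1,"tx":0,"ty":-0.01,"tz":0.35,"turn":0},{"jaw":1,"tx":0,"ty":-0.01,"tz":0.39,"turn":0},{"jaw":1,"tx":0,"ty":-0.01,"tz":0.405,"turn":0},{"jaw":1,"tx":0,"ty":-0.01,"tz":0.405,"turn":0},{"jaw":1,"tx":0,"ty":-0.01,"tz":0.405,"turn":0}])

```text
t: 3.05
tool_pos: [0.4698, -0.0225, 0.0408]
orientation: [0.419, 3.111, -0.0]
force: [-0.5, 0.4, -0.5]
opening: 0.0926
```

```bash
python3 wc.py w3
```

```text
[   7  206  290 5182  247 1750    0    0    0    0    0    0    0    0
    0    0   93 1616 7609  225    0    0    0    0    0    0    0    0
    0]
('t 3.10', array([ 0.4699, -0.0226,  0.0408]), 'shift', array([0.0063, 0.0054, 0.0094]), 'F', array([-0.31,  0.14,  0.8 ]), 'op', 0.0928, 'tilt', array([ 3.1e-03, -5.0e-04, -1.0e+00]), 'y', array([2.645e-01, 9.644e-01, 3.000e-04]))
0.032 5171 [ 0.4693 -0.021   0.0369] [0.0602 0.0591 0.0099] 0.03590719301276177
0.052 1699 [ 0.4694 -0.021   0.0558] [0.026  0.0257 0.0079] 0.05782718384073718
blob [320. 260.] 7682
   0.032 5171 [ 0.4693 -0.021   0.0369] [0.0602 0.0591 0.0099]
   0.052 1699 [ 0.4694 -0.021   0.0558] [0.026  0.0257 0.0079]
   0.05 1750 [ 0.4693 -0.021   0.055 ] [0.026  0.0257 0.0099]
blob [541. 386.] 1131
   0.05 1131 [0.4553 0.0309 0.1729] [0.0162 0.0057 0.0146]
blob [ 90. 397.] 551
   0.05 551 [ 0.4302 -0.061   0.1757] [0.0135 0.0064 0.0089]
blob [514. 455.] 7728
   0.05 7728 [0.4565 0.016  0.1861] [0.0188 0.0603 0.0111]
```

View pics/w3.png

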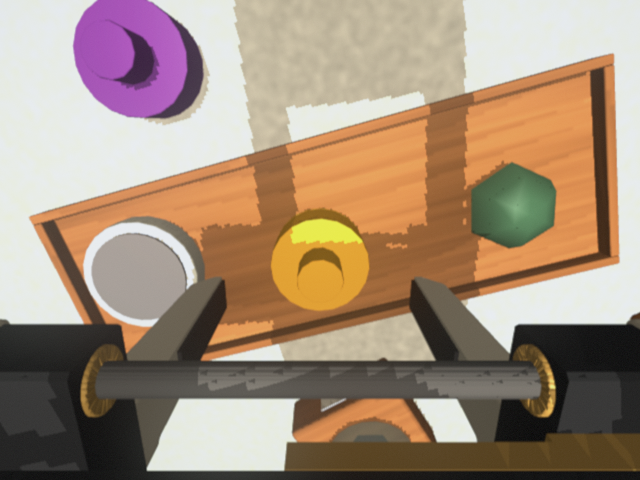

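The cap sits centred between the fingers (320,260). I go a little lower and close.

>>> drive_tool(steps=[{"jaw":1,"tx":0.003,"ty":0.005,"tz":0.011,"turn":0},{"jaw":1,"tx":0.003,"ty":0.005,"tz":0.011,"turn":0},{"jaw":0,"tx":0.003,"ty":0.005,"tz":0.011,"turn":0},{"jaw":0,"tx":0.003,"ty":0.005,"tz":0.011,"turn":0},{"jaw":0,"tx":0.003,"ty":0.005,"tz":0.011,"turn":0},{"jaw":0,"tx":0.003,"ty":0.005,"tz":0.011,"turn":0},{"jaw":0,"tx":0.003,"ty":0.005,"tz":0.011,"turn":0},{"jaw":0,"tx":0.003,"ty":0.005,"tz":0.011,"turn":0},{"jaw":0,"tx":0.003,"ty":0.005,"tz":0.011,"turn":0},{"jaw":0,"tx":0.003,"ty":0.005,"tz":0.011,"turn":0}], force=40)

```text
t: 4.1
tool_pos: [0.4678, -0.0207, 0.0355]
orientation: [0.419, 3.113, -0.0]
force: [0.2, 0.0, -0.4]
opening: 0.0333
```

```bash
python3 -c "
from h import *
print(go([.4685,-.0205,.16]))"
```

```text
('t 4.10', array([ 0.4678, -0.0207,  0.0355]), 'shift', array([-0.0021,  0.0013, -0.4149]), 'F', array([ 0.18,  0.02, -0.35]), 'op', 0.0333, 'tilt', array([ 0., -0., -1.]), 'y', array([ 0.2646,  0.9644, -0.    ]))
```

>>> drive_tool(steps=[{"jaw":0,"tx":-0.003,"ty":0,"tz":-0.004,"turn":0},{"jaw":0,"tx":-0.003,"ty":0,"tz":-0.004,"turn":0},{"jaw":0,"tx":-0.003,"ty":0,"tz":-0.004,"turn":0},{"jaw":0,"tx":-0.003,"ty":0,"tz":-0.004,"turn":0},{"jaw":0,"tx":-0.003,"ty":0,"tz":-0.004,"turn":0}])

```text
t: 4.6
tool_pos: [0.4686, -0.0209, 0.0367]
orientation: [-0.419, -3.113, 0.0]
force: [0.3, -0.3, 0.1]
opening: 0.0003
```

```bash
python3 -c "
from h import *
print(go([.4685,-.0205,.16]))"
```

```text
('t 4.60', array([ 0.4686, -0.0209,  0.0367]), 'shift', array([ 0.0007,  0.0013, -0.411 ]), 'F', array([ 0.29, -0.27,  0.13]), 'op', 0.0003, 'tilt', array([-1.e-04,  0.e+00, -1.e+00]), 'y', array([ 0.2646,  0.9644, -0.    ]))
```

The opening reads 0, so the fingers closed on nothing. I look before moving.

```bash
python3 wc.py w4; python3 - <<'E'
from h import *
p,d=robot.read_camera("top");cv2.imwrite("pics/t1.png",cv2.resize(p[200:360,220:420],None,fx=3.5,fy=3.5))
p,d=robot.read_camera("scene");cv2.imwrite("pics/s1.png",cv2.resize(p[130:290,210:410],None,fx=3.5,fy=3.5))
E
```

```text
[ 163  635 1018 8658 1096 1208  126  100   22   19    5    0    1    0
    0   23  118 1929 6643    0    0    0    0    0    0    0    0    0
    0]
('t 4.65', array([ 0.4686, -0.021 ,  0.0367]), 'shift', array([ 0.0008,  0.0014, -0.0043]), 'F', array([-0.07, -0.19,  0.06]), 'op', 0.0006, 'tilt', array([-0.,  0., -1.]), 'y', array([ 0.2647,  0.9643, -0.    ]))
0.032 8627 [0.5464 0.0409 0.0369] [0.2168 0.1845 0.01  ] 0.03656203958379731
0.052 1104 [0.547  0.0416 0.0577] [0.1825 0.1479 0.012 ] 0.05734381807679444
blob [318. 255.] 5953
   0.032 4364 [ 0.466  -0.021   0.0368] [0.0587 0.059  0.0099]
   0.052 554 [ 0.4628 -0.0202  0.0558] [0.0135 0.0238 0.0073]
   0.05 786 [ 0.4648 -0.0186  0.0757] [0.0198 0.0297 0.0543]
blob [541. 433.] 7228
   0.032 4263 [0.6299 0.0995 0.037 ] [0.0514 0.0674 0.01  ]
   0.052 550 [0.6325 0.1028 0.0579] [0.0123 0.0255 0.012 ]
   0.05 825 [0.5469 0.0665 0.1187] [0.1871 0.099  0.1374]
blob [349. 454.] 8053
   0.05 8053 [ 0.448  -0.0106  0.182 ] [0.0155 0.0485 0.0113]
```

View pics/w4.png

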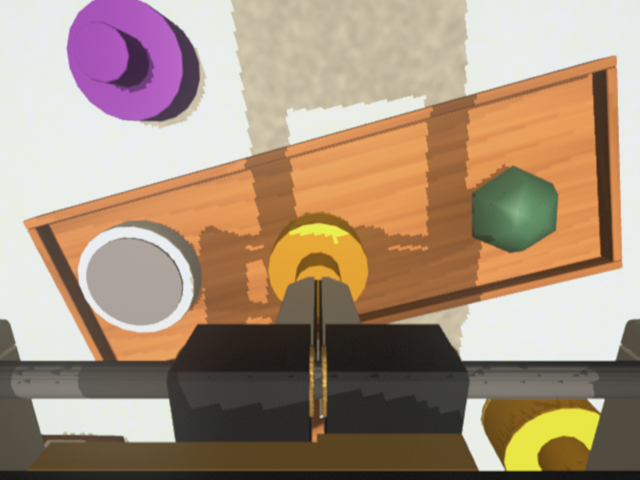

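View pics/s1.png

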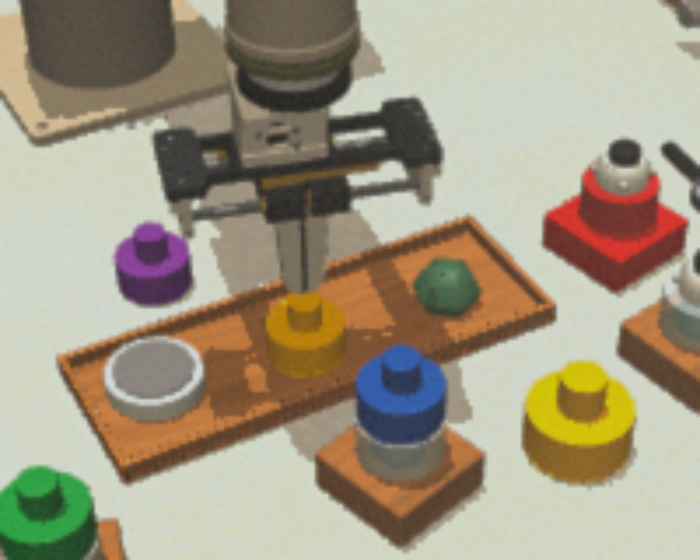

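```bash
python3 - <<'E'
from h import *
z=np.load("w4.npz");W=world("wrist",z["d"])
c=robot.get_calibration("wrist");s=robot.read_state()
Rt=R.from_rotvec(s["orientation"]).as_matrix()
q=att(c).T@(s["tool_pos"]-c["eye"]);print("tcp px",q[0]/q[2]*c["fx"]+c["cx"],q[1]/q[2]*c["fy"]+c["cy"],q[2])
for u in (303,335):
  for v in range(262,330,6): print(u,v,z["d"][v,u].round(4),W[v,u].round(4),((W[v,u]-s["tool_pos"])@Rt).round(4))
ps,ds=robot.read_camera("scene");Ws=world("scene",ds);np.savez("s1.npz",p=ps,d=ds)
for v in range(200,240,3): print(v,[ (Ws[v,u].round(3).tolist(),ps[v,u].tolist()) for u in (297,)])
E
```

```text
tcp px 317.4505641836561 269.68229013800476 0.21375878255892755
303 262 0.2027 [ 0.4584 -0.0266  0.0457] [ 0.0084 -0.0081 -0.009 ]
303 268 0.1931 [ 0.4581 -0.0261  0.0557] [ 0.0088 -0.0077 -0.0189]
303 274 0.1913 [ 0.4604 -0.0266  0.0583] [ 0.0064 -0.0076 -0.0215]
303 280 0.1757 [ 0.4573 -0.0251  0.0736] [ 0.0098 -0.007  -0.0368]
303 286 0.1679 [ 0.4569 -0.0247  0.0816] [ 0.0103 -0.0067 -0.0448]
303 292 0.1629 [ 0.4574 -0.0246  0.0869] [ 0.0099 -0.0065 -0.0501]
303 298 0.1572 [ 0.4574 -0.0244  0.0928] [ 0.0099 -0.0063 -0.0561]
303 304 0.1525 [ 0.4577 -0.0243  0.0978] [ 0.0096 -0.0061 -0.0611]
303 310 0.1469 [ 0.4575 -0.024   0.1036] [ 0.0099 -0.0058 -0.0668]
303 316 0.1422 [ 0.4575 -0.0237  0.1085] [ 0.01   -0.0056 -0.0718]
303 322 0.1378 [ 0.4575 -0.0236  0.113 ] [ 0.01   -0.0055 -0.0763]
303 328 0.085 [ 0.4328 -0.0146  0.1603] [ 0.0363 -0.0033 -0.1236]
335 262 0.2074 [ 0.4649 -0.0095  0.0414] [ 0.0067  0.0101 -0.0047]
335 268 0.1977 [ 0.4644 -0.0098  0.0514] [ 0.007   0.0096 -0.0146]
335 274 0.1921 [ 0.4652 -0.0103  0.0576] [ 0.0061  0.0093 -0.0208]
335 280 0.1757 [ 0.4614 -0.0101 
[... 503 characters left out ...]
335 328 0.084 [ 0.4343 -0.0072  0.1612] [ 0.0368  0.0042 -0.1244]
200 [([0.477, -0.022, 0.112], [73, 83, 91])]
203 [([0.476, -0.022, 0.102], [68, 77, 83])]
206 [([0.476, -0.023, 0.092], [57, 68, 71])]
209 [([0.477, -0.024, 0.084], [62, 67, 74])]
212 [([0.478, -0.025, 0.075], [49, 64, 77])]
215 [([0.468, -0.02, 0.056], [8, 127, 185])]
218 [([0.479, -0.025, 0.056], [9, 131, 185])]
221 [([0.481, -0.027, 0.048], [14, 93, 137])]
224 [([0.483, -0.028, 0.04], [25, 99, 141])]
227 [([0.49, -0.032, 0.036], [18, 130, 184])]
230 [([0.499, -0.036, 0.035], [23, 96, 138])]
233 [([0.5, -0.037, 0.026], [28, 97, 138])]
236 [([0.496, -0.036, 0.012], [18, 97, 137])]
239 [([0.501, -0.038, 0.006], [42, 81, 126])]
```

View pics/t1.png

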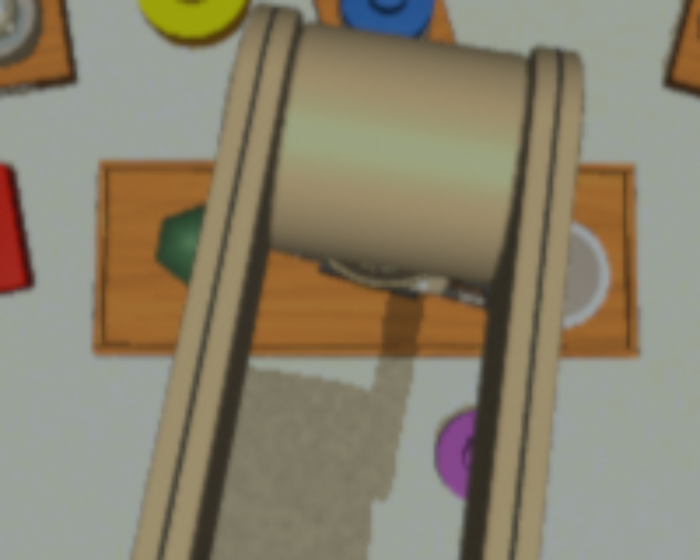

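The cameras show the real finger ends at z ≈ 0.07 while the reported TCP is 0.037. The fingers therefore closed above the knob (its top is at 0.058), which suggests the tool point lies about 35 mm beyond the actual finger ends. I measure this more exactly.

```bash
python3 - <<'E'
from h import *
z=np.load("w4.npz");W=world("wrist",z["d"]);s=robot.read_state()
for u in (300,308,328,338):
  print(u,[(v,W[v,u][2].round(4).item(),z["p"][v,u].tolist()) for v in range(274,284)])
z3=np.load("w3.npz");c=robot.get_calibration("wrist")
# open: w3 tcp z .0408; depth of open finger tips
d=z3["d"]
for u in (205,213,220,418,425):
  print(u,[(v,d[v,u].round(4).item()) for v in range(274,300,2)])
print("depth of tcp plane ~.2137")
s1=np.load("s1.npz");Ws=world("scene",s1["d"])
for u in (294,297,300): print(u,[(v,Ws[v,u].round(4).tolist(),s1["p"][v,u].tolist()) for v in range(209,217)])
E
```

```text
300 [(274, 0.0584, [51, 157, 223]), (275, 0.0579, [54, 163, 228]), (276, 0.057, [53, 166, 229]), (277, 0.0568, [53, 165, 230]), (278, 0.0583, [56, 161, 225]), (279, 0.0719, [67, 139, 190]), (280, 0.0734, [76, 111, 138]), (281, 0.075, [81, 101, 113]), (282, 0.0758, [81, 100, 112]), (283, 0.078, [80, 99, 112])]
308 [(274, 0.0562, [54, 167, 230]), (275, 0.0568, [57, 164, 227]), (276, 0.0696, [63, 145, 199]), (277, 0.07, [74, 117, 146]), (278, 0.0711, [79, 101, 115]), (279, 0.073, [81, 101, 112]), (280, 0.0738, [78, 99, 111]), (281, 0.0746, [80, 101, 114]), (282, 0.0751, [81, 101, 114]), (283, 0.0786, [79, 99, 112])]
328 [(274, 0.0576, [53, 165, 229]), (275, 0.0572, [56, 163, 227]), (276, 0.0684, [64, 146, 199]), (277, 0.0701, [74, 117, 146]), (278, 0.0713, [81, 103, 118]), (279, 0.0719, [81, 101, 113]), (280, 0.0733, [81, 100, 113]), (281, 0.0753, [80, 100, 113]), (282, 0.0759, [82, 101, 114]), (283, 0.0777, [80, 100, 112])]
338 [(274, 0.0555, [26, 84, 120]), (275, 0.0575, [34, 103, 146]), (276, 0.0573, [42, 130, 184]), (277, 0.0583, [48, 151, 215]), (278, 0.0569, [51, 161, 226]), (279,
[... 2486 characters left out ...]
 67]), (211, [0.4764, -0.0235, 0.0768], [52, 60, 63]), (212, [0.4783, -0.0245, 0.0754], [49, 64, 77]), (213, [0.4755, -0.0233, 0.0695], [45, 104, 143]), (214, [0.4665, -0.0191, 0.0578], [12, 127, 182]), (215, [0.4685, -0.0202, 0.0563], [8, 127, 185]), (216, [0.4734, -0.0226, 0.0576], [9, 129, 185])]
300 [(209, [0.4786, -0.0159, 0.082], [95, 114, 124]), (210, [0.4813, -0.0173, 0.0812], [95, 112, 122]), (211, [0.4784, -0.016, 0.0753], [96, 115, 130]), (212, [0.4819, -0.0178, 0.0753], [76, 116, 157]), (213, [0.4678, -0.011, 0.0588], [42, 122, 180]), (214, [0.4728, -0.0136, 0.0602], [7, 124, 183]), (215, [0.4743, -0.0144, 0.0582], [11, 128, 184]), (216, [0.4776, -0.0161, 0.0581], [8, 124, 181])]
```

Both cameras put the finger ends at z ≈ 0.0695, about 33 mm short of the reported TCP. I open, lower by about 31 mm and check again before closing.

>>> drive_tool(steps=[{"jaw":0.6,"tx":-0.001,"ty":0.001,"tz":0,"turn":0},{"jaw":0.6,"tx":-0.001,"ty":0.001,"tz":0,"turn":0},{"jaw":0.6,"tx":-0.001,"ty":0.001,"tz":0,"turn":0},{"jaw":0.6,"tx":-0.001,"ty":0.001,"tz":0,"turn":0},{"jaw":0.6,"tx":-0.001,"ty":0.001,"tz":0,"turn":0},{"jaw":0.6,"tx":-0.001,"ty":0.001,"tz":0,"turn":0},{"jaw":0.6,"tx":-0.001,"ty":0.001,"tz":0.03,"turn":0},{"jaw":0.6,"tx":-0.001,"ty":0.001,"tz":0.06,"turn":0},{"jaw":0.6,"tx":-0.001,"ty":0.001,"tz":0.085,"turn":0},{"jaw":0.6,"tx":-0.001,"ty":0.001,"tz":0.1,"turn":0},{"jaw":0.6,"tx":-0.001,"ty":0.001,"tz":0.1,"turn":0},{"jaw":0.6,"tx":-0.001,"ty":0.001,"tz":0.1,"turn":0}])

```text
t: 6.0
tool_pos: [0.4689, -0.0207, 0.0066]
orientation: [-0.419, -3.113, 0.0]
force: [0.7, -0.3, 0.9]
opening: 0.0559
```

```bash
python3 wc.py w5; python3 - <<'E'
from h import *
z=np.load("w5.npz");d=z["d"];W=world("wrist",d);p=z["p"]
for u in range(225,420,12):
  print(u,[(v,W[v,u][2].round(3).item()) for v in range(270,286,2)])
E
```

```text
[  21  371  468 6777  448 2501    0    0    0    0    0    0    0  363
 2576 6603    0    0    0    0    0    0    0    0    0    0    0    0
    0]
('t 6.05', array([ 0.4692, -0.0208,  0.0069]), 'shift', array([ 0.0025,  0.0002, -0.1036]), 'F', array([ 0.47,  0.56, -0.34]), 'op', 0.0559, 'tilt', array([ 2.e-04, -0.e+00, -1.e+00]), 'y', array([0.2646, 0.9644, 0.    ]))
0.032 6776 [ 0.4693 -0.0209  0.0371] [0.0599 0.0592 0.01  ] 0.0359245985109414
0.052 2414 [ 0.4694 -0.0209  0.0558] [0.0259 0.0254 0.0077] 0.05781276152844708
blob [317. 285.] 10585
   0.032 6776 [ 0.4693 -0.0209  0.0371] [0.0599 0.0592 0.01  ]
   0.052 2414 [ 0.4694 -0.0209  0.0558] [0.0259 0.0254 0.0077]
   0.05 2500 [ 0.4694 -0.0209  0.0548] [0.0259 0.0254 0.0097]
blob [452. 381.] 819
   0.05 819 [0.4498 0.0147 0.1383] [0.0167 0.0048 0.0152]
blob [498. 454.] 8240
   0.05 8240 [0.4557 0.0162 0.1518] [0.0169 0.0502 0.0113]
225 [(270, 0.006), (272, 0.006), (274, 0.006), (276, 0.005), (278, 0.006), (280, 0.006), (282, 0.006), (284, 0.005)]
237 [(270, 0.006), (272, 0.006), (274, 0.005), (276, 0.007), (278, 0.005), (280, 
[... 1084 characters left out ...]
357 [(270, 0.036), (272, 0.036), (274, 0.036), (276, 0.037), (278, 0.037), (280, 0.037), (282, 0.037), (284, 0.035)]
369 [(270, 0.037), (272, 0.037), (274, 0.035), (276, 0.036), (278, 0.036), (280, 0.036), (282, 0.036), (284, 0.036)]
381 [(270, 0.007), (272, 0.006), (274, 0.007), (276, 0.04), (278, 0.043), (280, 0.044), (282, 0.047), (284, 0.048)]
393 [(270, 0.007), (272, 0.008), (274, 0.005), (276, 0.006), (278, 0.006), (280, 0.044), (282, 0.046), (284, 0.049)]
405 [(270, 0.006), (272, 0.006), (274, 0.007), (276, 0.006), (278, 0.006), (280, 0.007), (282, 0.007), (284, 0.048)]
417 [(270, 0.006), (272, 0.006), (274, 0.006), (276, 0.007), (278, 0.007), (280, 0.007), (282, 0.006), (284, 0.007)]
```

View pics/w5.png

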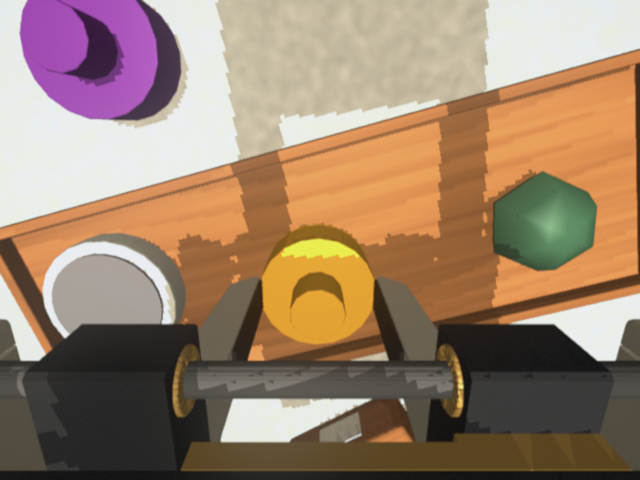

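The finger ends are now at z ≈ 0.040, 3–4 mm above the cap's flat top, straddling the knob. I lower 2 mm and close.

>>> drive_tool(steps=[{"jaw":0.6,"tx":0,"ty":0,"tz":0.006,"turn":0},{"jaw":0,"tx":0,"ty":0,"tz":0.006,"turn":0},{"jaw":0,"tx":0,"ty":0,"tz":0.006,"turn":0},{"jaw":0,"tx":0,"ty":0,"tz":0.006,"turn":0},{"jaw":0,"tx":0,"ty":0,"tz":0.006,"turn":0},{"jaw":0,"tx":0,"ty":0,"tz":0.006,"turn":0},{"jaw":0,"tx":0,"ty":0,"tz":0.006,"turn":0},{"jaw":0,"tx":0,"ty":0,"tz":0.006,"turn":0},{"jaw":0,"tx":0,"ty":0,"tz":0.006,"turn":0}], force=45)

```text
t: 6.95
tool_pos: [0.4691, -0.0207, 0.005]
orientation: [0.419, 3.113, 0.0]
force: [0.5, -0.1, 1.0]
opening: 0.0252
```

```bash
python3 -c "
from h import *
print(go([.4685,-.0205,.16]))"
```

```text
('t 6.95', array([ 0.4691, -0.0207,  0.005 ]), 'shift', array([ 2.100e-03,  2.000e-04, -5.165e-01]), 'F', array([ 0.5 , -0.09,  0.98]), 'op', 0.0252, 'tilt', array([ 2.e-04, -0.e+00, -1.e+00]), 'y', array([0.2646, 0.9644, 0.    ]))
```

Gripped: the opening is 25 mm, matching the 26 mm knob. I lift.

>>> drive_tool(steps=[{"jaw":0,"tx":0,"ty":0,"tz":-0.05,"turn":0},{"jaw":0,"tx":0,"ty":0,"tz":-0.15,"turn":0},{"jaw":0,"tx":0,"ty":0,"tz":-0.3,"turn":0},{"jaw":0,"tx":0,"ty":0,"tz":-0.45,"turn":0},{"jaw":0,"tx":0,"ty":0,"tz":-0.52,"turn":0},{"jaw":0,"tx":0,"ty":0,"tz":-0.52,"turn":0},{"jaw":0,"tx":0,"ty":0,"tz":-0.52,"turn":0}])

```text
t: 7.65
tool_pos: [0.469, -0.0207, 0.1605]
orientation: [0.419, 3.113, -0.0]
force: [-0.2, 0.4, -1.6]
opening: 0.0251
```

```bash
python3 -c "
from h import *
print(go([.6135,.2335,.16]))"; python3 wc.py w6
```

```text
('t 7.65', array([ 0.469 , -0.0207,  0.1605]), 'shift', array([-0.2403,  0.9448,  0.0015]), 'F', array([-0.16,  0.35, -1.55]), 'op', 0.0251, 'tilt', array([ 2.e-04, -0.e+00, -1.e+00]), 'y', array([0.2646, 0.9643, 0.    ]))
[ 143  175  216  917   33    6    0    0    0    0    0    0    0    0
    0    0  168  431  577 3981  458 2364    0    0    0    0    0    0
   54]
('t 7.70', array([ 0.4681, -0.0206,  0.1593]), 'shift', array([-0.002 ,  0.0008,  0.4042]), 'F', array([-0.3 , -0.35, -0.93]), 'op', 0.0251, 'tilt', array([-2.2e-03,  3.0e-04, -1.0e+00]), 'y', array([ 2.646e-01,  9.644e-01, -2.000e-04]))
0.032 915 [0.6324 0.1141 0.0363] [0.0641 0.1918 0.0093] 0.038747109965723836
blob [318. 280.] 7989
   0.05 5163 [ 0.4692 -0.0184  0.1824] [0.1522 0.0546 0.1499]
blob [484. 321.] 1544
   0.032 912 [0.6326 0.1147 0.0363] [0.0552 0.0577 0.0086]
blob [466. 453.] 4926
blob [181. 457.] 2944
```

View pics/w6.png

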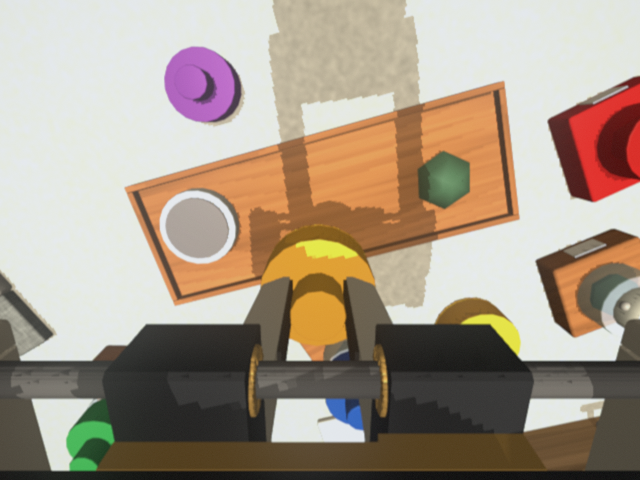

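The cap is held squarely, with its rim at about the reported TCP z + 1 mm. I go past the jar so the wrist camera can see the neck.

>>> drive_tool(steps=[{"jaw":0,"tx":-0.05,"ty":0.1,"tz":0,"turn":0},{"jaw":0,"tx":-0.54,"ty":0.944,"tz":0,"turn":0},{"jaw":0,"tx":-0.54,"ty":0.944,"tz":0,"turn":0},{"jaw":0,"tx":-0.54,"ty":0.944,"tz":0,"turn":0},{"jaw":0,"tx":-0.54,"ty":0.944,"tz":0,"turn":0},{"jaw":0,"tx":-0.54,"ty":0.944,"tz":0,"turn":0},{"jaw":0,"tx":-0.54,"ty":0.944,"tz":0,"turn":0},{"jaw":0,"tx":-0.54,"ty":0.944,"tz":0,"turn":0},{"jaw":0,"tx":-0.54,"ty":0.944,"tz":0,"turn":0},{"jaw":0,"tx":-0.54,"ty":0.944,"tz":0,"turn":0},{"jaw":0,"tx":-0.54,"ty":0.944,"tz":0,"turn":0}])

```text
t: 8.8
tool_pos: [0.6997, 0.2084, 0.1614]
orientation: [0.421, 3.113, -0.0]
force: [0.6, 0.3, -0.7]
opening: 0.0253
```

```bash
python3 wc.py w7
```

```text
[   0    4    5 3759  309   76 1332    0    0    0    0    0    0    0
    0    0   55  324  376 4027  432 2402    9    0    0    0    0    0
   41]
('t 8.85', array([0.6999, 0.2085, 0.1619]), 'shift', array([ 0.5412, -0.9408,  0.4122]), 'F', array([ 0.13, -0.38, -1.48]), 'op', 0.0252, 'tilt', array([ 9.e-04,  1.e-04, -1.e+00]), 'y', array([2.657e-01, 9.641e-01, 3.000e-04]))
0.032 4004 [0.645  0.1068 0.0387] [0.0747 0.0763 0.0095] 0.03883941494702564
0.052 106 [0.7223 0.1546 0.0581] [0.188  0.093  0.0119] 0.05890537738618076
blob [192. 189.] 5448
   0.032 4004 [0.645  0.1068 0.0387] [0.0747 0.0763 0.0095]
   0.052 81 [0.6436 0.1153 0.0581] [0.0307 0.0133 0.0119]
   0.05 1381 [0.6446 0.1062 0.0604] [0.0329 0.0335 0.0188]
blob [318. 282.] 7652
   0.052 24 [0.8124 0.1785 0.0571] [0.0079 0.0463 0.0084]
   0.05 4807 [0.7397 0.2101 0.1303] [0.146  0.0842 0.1497]
blob [335. 455.] 13047
```

View pics/w7.png

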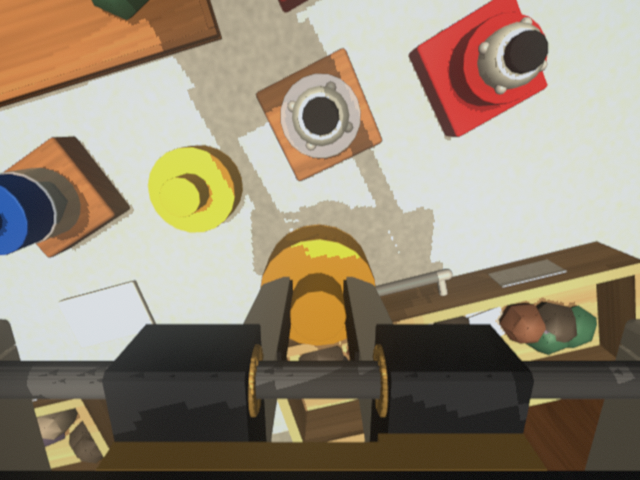

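The open jar's plug is at (320,117), fully visible. I measure the jar axis and the held cap in this same image.

```bash
python3 - <<'E'
from h import *
from scipy.optimize import least_squares
z=np.load("w7.npz");p,d=z["p"],z["d"];c=robot.get_calibration("wrist");W=world("wrist",d,c)
m=np.zeros(d.shape,bool);m[50:185,250:390]=1;P=W[m]
for lo,hi in((.03,.038),(.067,.073),(.076,.098),(.098,.106)):
    q=P[(P[:,2]>lo)&(P[:,2]<hi)];print(lo,len(q),((np.percentile(q,.5,0)+np.percentile(q,99.5,0))/2).round(4),np.ptp(q,0).round(4),np.median(q[:,2]).round(4))
dark=(p.max(2)<60)&m; dark&=(W[...,2]>.095);q=W[dark];print("plug",len(q),((np.percentile(q,1,0)+np.percentile(q,99,0))/2).round(4),np.ptp(q,0))
# held cap: points of yellow, top plane z .185-.197
hsv=cv2.cvtColor(p,cv2.COLOR_BGR2HSV);y=(cv2.inRange(hsv,(15,150,50),(35,255,255))>0);y[:200]=0;y[:,:250]=0;y[:,385:]=0;y[350:]=0
q=W[y&(d>.05)];print(np.histogram(q[:,2],bins=np.arange(.15,.23,.004))[0])
s=robot.read_state();Rt=R.from_rotvec(s["orientation"]).as_matrix();print(s["tool_pos"])
t=(q-s["tool_pos"])@Rt
top=t[(q[:,2]>.187)&(q[:,2]<.197)]; print("top z",np.median(top[:,2]))
# outer edge of visible top: circle fit r=.03 on far (tool +x) arc
e=[]
for a in np.arange(-.026,.0261,.002):
    k=top[abs(top[:,1]-a)<.0012]
    if len(k)>3: e.append((np.percentile(k[:,0],97),a))
e=np.array(e);r=least_squares(lambda v:np.hypot(e[:,0]-v[0],e[:,1]-v[1])-.03,[0,0]);print("cap in tool xy",r.x,np.abs(r.fun).max(),len(e))
kn=t[(q[:,2]>.208)];print("knob",len(kn),kn.min(0),kn.max(0))
E
```

```text
0.03 4576 [0.6156 0.2337 0.0335] [0.0948 0.0952 0.0066] 0.0342
0.067 2370 [0.6155 0.2339 0.07  ] [0.0613 0.0612 0.0058] 0.0702
0.076 1781 [0.6155 0.2337 0.086 ] [0.0426 0.0427 0.0123] 0.0879
0.098 1137 [0.6155 0.2338 0.1011] [0.0252 0.0253 0.0051] 0.1012
plug 23 [0.6145 0.2443 0.1013] [0.01035417 0.00270547 0.00279276]
[   0    0    0    0   52  143  147  152  163  178 3752  237  167  176
  177  470 1951   29    7    2]
[0.69989225 0.20846809 0.16190499]
top z -0.03076896328620185
cap in tool xy [-0.0011475   0.00016041] 0.0003711619737759471 27
knob 2567 [-0.01395264 -0.0126306  -0.13081665] [ 0.03573286  0.01419129 -0.04620684]
```

>>> drive_tool(steps=[{"jaw":0,"tx":0.15,"ty":0.002,"tz":0,"turn":0},{"jaw":0,"tx":0.25,"ty":0.004,"tz":0,"turn":0},{"jaw":0,"tx":0.295,"ty":0.004,"tz":0.05,"turn":0},{"jaw":0,"tx":0.295,"ty":0.004,"tz":0.1,"turn":0},{"jaw":0,"tx":0.295,"ty":0.004,"tz":0.1,"turn":0},{"jaw":0,"tx":0.295,"ty":0.004,"tz":0.1,"turn":0},{"jaw":0,"tx":0.295,"ty":0.004,"tz":0.1,"turn":0},{"jaw":0,"tx":0.295,"ty":0.004,"tz":0.1,"turn":0}])

```text
t: 9.65
tool_pos: [0.6162, 0.2338, 0.1317]
orientation: [0.42, 3.112, 0.001]
force: [0.5, 0.6, -0.7]
opening: 0.0251
```

```bash
python3 -c "
from h import *
print(go([.6148,.2333,.1]))
p,d=robot.read_camera('scene');cv2.imwrite('pics/s2.png',cv2.resize(p[130:290,330:530],None,fx=3.5,fy=3.5))
print(go([.6148,.2333,.1]))"
```

```text
('t 9.65', array([0.6162, 0.2338, 0.1317]), 'shift', array([ 0.004 , -0.0029,  0.1057]), 'F', array([ 0.5 ,  0.58, -0.74]), 'op', 0.0251, 'tilt', array([ 1.2e-03,  3.0e-04, -1.0e+00]), 'y', array([2.653e-01, 9.642e-01, 6.000e-04]))
('t 9.70', array([0.616 , 0.2339, 0.1316]), 'shift', array([ 0.0035, -0.003 ,  0.1054]), 'F', array([-1.4 ,  0.36, -1.15]), 'op', 0.0253, 'tilt', array([ 1.1e-03,  3.0e-04, -1.0e+00]), 'y', array([2.652e-01, 9.642e-01, 6.000e-04]))
```

View pics/s2.png

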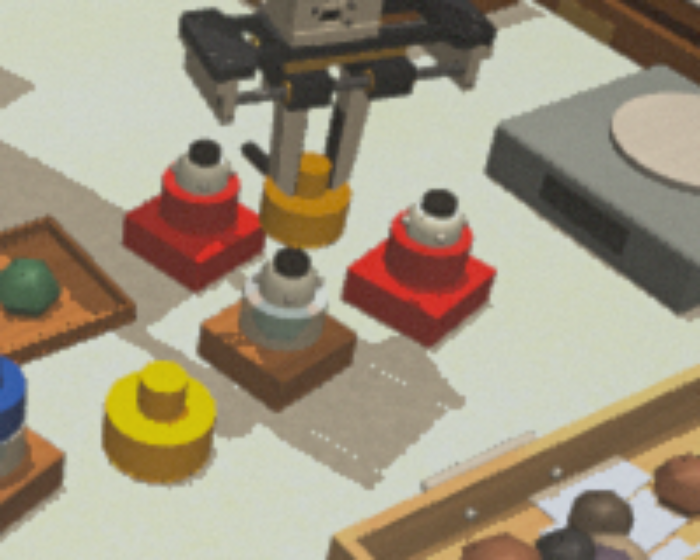

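The scene view shows the cap over the open wooden-block jar, between the two red ones. I descend to just below the neck's top edge and check the forces.

>>> drive_tool(steps=[{"jaw":0,"tx":0.003,"ty":-0.002,"tz":0.05,"turn":0},{"jaw":0,"tx":0.003,"ty":-0.002,"tz":0.1,"turn":0},{"jaw":0,"tx":0.003,"ty":-0.002,"tz":0.125,"turn":0},{"jaw":0,"tx":0.003,"ty":-0.002,"tz":0.14,"turn":0},{"jaw":0,"tx":0.003,"ty":-0.002,"tz":0.15,"turn":0},{"jaw":0,"tx":0.003,"ty":-0.002,"tz":0.15,"turn":0},{"jaw":0,"tx":0.003,"ty":-0.002,"tz":0.15,"turn":0}])

```text
t: 10.4
tool_pos: [0.6145, 0.2338, 0.0864]
orientation: [0.419, 3.113, 0.0]
force: [-0.7, 0.3, -0.1]
opening: 0.025
```

```bash
python3 -c "
from h import *
print(go([.6148,.2333,.069]), robot.read_state()['wrist_torque'])"
```

```text
('t 10.40', array([0.6145, 0.2338, 0.0864]), 'shift', array([-0.0016, -0.0015,  0.0581]), 'F', array([-0.67,  0.34, -0.11]), 'op', 0.025, 'tilt', array([ 7.e-04,  2.e-04, -1.e+00]), 'y', array([2.646e-01, 9.644e-01, 4.000e-04])) [-0.01378623  0.02904684 -0.00824422]
```

>>> drive_tool(steps=[{"jaw":0,"tx":0,"ty":-0.001,"tz":0.006,"turn":0},{"jaw":0,"tx":0,"ty":-0.001,"tz":0.012,"turn":0},{"jaw":0,"tx":0,"ty":-0.001,"tz":0.016,"turn":0},{"jaw":0,"tx":0,"ty":-0.001,"tz":0.02,"turn":0},{"jaw":0,"tx":0,"ty":-0.001,"tz":0.02,"turn":0},{"jaw":0,"tx":0,"ty":-0.001,"tz":0.02,"turn":0}], force=55)

```text
t: 11.0
tool_pos: [0.6146, 0.2337, 0.0807]
orientation: [0.419, 3.112, 0.001]
force: [-0.3, -0.3, 4.9]
opening: 0.0252
```

```bash
python3 -c "
from h import *
print(go([.6148,.2333,.069]), robot.read_state()['wrist_torque'])"
```

```text
('t 11.00', array([0.6146, 0.2337, 0.0807]), 'shift', array([-0.0011, -0.0011,  0.0391]), 'F', array([-0.32, -0.34,  4.93]), 'op', 0.0252, 'tilt', array([ 1.3e-03,  4.0e-04, -1.0e+00]), 'y', array([2.646e-01, 9.644e-01, 8.000e-04])) [0.14751078 0.1399836  0.03855181]
```

Contact with the catches shows as expected (rim about 12 mm up, 5 N, negligible side force). I press on in small steps.

>>> drive_tool(steps=[{"jaw":0,"tx":0,"ty":0,"tz":0.003,"turn":0},{"jaw":0,"tx":0,"ty":0,"tz":0.006,"turn":0},{"jaw":0,"tx":0,"ty":0,"tz":0.006,"turn":0}])

```text
t: 11.3
tool_pos: [0.6153, 0.2338, 0.0802]
orientation: [0.419, 3.111, 0.002]
force: [-1.0, 0.9, 11.0]
opening: 0.0252
```

>>> drive_tool(steps=[{"jaw":0,"tx":0,"ty":0,"tz":0.003,"turn":0},{"jaw":0,"tx":0,"ty":0,"tz":0.006,"turn":0},{"jaw":0,"tx":0,"ty":0,"tz":0.006,"turn":0}])

```text
t: 11.6
tool_pos: [0.6146, 0.2337, 0.0771]
orientation: [0.419, 3.112, 0.001]
force: [0.7, 1.0, 2.5]
opening: 0.0247
```

>>> drive_tool(steps=[{"jaw":0,"tx":0,"ty":0,"tz":0.003,"turn":0},{"jaw":0,"tx":0,"ty":0,"tz":0.006,"turn":0},{"jaw":0,"tx":0,"ty":0,"tz":0.006,"turn":0}])

```text
t: 11.9
tool_pos: [0.6136, 0.2334, 0.0732]
orientation: [-0.419, -3.112, 0.001]
force: [3.3, 2.6, -5.4]
opening: 0.0251
```

The force peaked at 11 N, dropped and went to −5 N: the catches clicked and are pulling the cap down. I keep pressing.

>>> drive_tool(steps=[{"jaw":0,"tx":0,"ty":0,"tz":0.003,"turn":0},{"jaw":0,"tx":0,"ty":0,"tz":0.006,"turn":0},{"jaw":0,"tx":0,"ty":0,"tz":0.006,"turn":0}])

```text
t: 12.2
tool_pos: [0.6137, 0.2334, 0.0727]
orientation: [-0.419, -3.113, 0.0]
force: [-0.8, 0.6, 0.7]
opening: 0.0248
```

>>> drive_tool(steps=[{"jaw":0,"tx":0,"ty":0,"tz":0.003,"turn":0},{"jaw":0,"tx":0,"ty":0,"tz":0.006,"turn":0},{"jaw":0,"tx":0,"ty":0,"tz":0.006,"turn":0}])

```text
t: 12.5
tool_pos: [0.6139, 0.2334, 0.0713]
orientation: [-0.419, -3.113, 0.0]
force: [-3.4, -0.8, 5.2]
opening: 0.0248
```

>>> drive_tool(steps=[{"jaw":0,"tx":0,"ty":0,"tz":0.003,"turn":0},{"jaw":0,"tx":0,"ty":0,"tz":0.006,"turn":0},{"jaw":0,"tx":0,"ty":0,"tz":0.006,"turn":0}])

```text
t: 12.8
tool_pos: [0.6141, 0.2334, 0.0699]
orientation: [0.419, 3.113, 0.0]
force: [-5.1, 0.1, 8.2]
opening: 0.0251
```

>>> drive_tool(steps=[{"jaw":0,"tx":0.001,"ty":0,"tz":0.003,"turn":0},{"jaw":0,"tx":0.001,"ty":0,"tz":0.006,"turn":0},{"jaw":0,"tx":0.001,"ty":0,"tz":0.006,"turn":0}])

```text
t: 13.1
tool_pos: [0.6142, 0.2335, 0.0691]
orientation: [0.419, 3.112, 0.0]
force: [-6.2, -2.5, 11.3]
opening: 0.025
```

>>> drive_tool(steps=[{"jaw":0,"tx":0.001,"ty":0,"tz":0.003,"turn":0},{"jaw":0,"tx":0.001,"ty":0,"tz":0.005,"turn":0},{"jaw":0,"tx":0.001,"ty":0,"tz":0.005,"turn":0}])

```text
t: 13.4
tool_pos: [0.6142, 0.2334, 0.069]
orientation: [0.419, 3.112, 0.0]
force: [-10.7, -4.0, 19.5]
opening: 0.0252
```

The cap stopped hard at 0.069 (rim ≈ 0.070) as the force rose to 19 N. I relieve the side force a little, hold, and check by camera.

>>> drive_tool(steps=[{"jaw":0,"tx":0.003,"ty":-0.001,"tz":0.002,"turn":0},{"jaw":0,"tx":0.003,"ty":-0.001,"tz":0.002,"turn":0},{"jaw":0,"tx":0.003,"ty":-0.001,"tz":0.002,"turn":0},{"jaw":0,"tx":0.003,"ty":-0.001,"tz":0.002,"turn":0}])

```text
t: 13.8
tool_pos: [0.6143, 0.2335, 0.069]
orientation: [0.419, 3.11, 0.001]
force: [-7.6, -3.3, 20.1]
opening: 0.0251
```

```bash
python3 - <<'E'
from h import *
print(go([.6148,.2333,.069]))
c=robot.get_calibration("wrist");p,d=robot.read_camera("wrist");W=world("wrist",d,c)
ps,ds=robot.read_camera("scene")
print(go([.6148,.2333,.069]))
def ana(p,W,d,lo):
    h=cv2.cvtColor(p,cv2.COLOR_BGR2HSV);m=(cv2.inRange(h,(15,150,50),(35,255,255))>0)&(d>.05)
    q=W[m];q=q[np.hypot(q[:,0]-.615,q[:,1]-.2335)<.034];hh,b=np.histogram(q[:,2],bins=np.arange(.06,.13,.002));print([(round(x,3),int(n)) for x,n in zip(b,hh) if n])
    t=q[(q[:,2]>.095)&(q[:,2]<.106)];A=np.c_[t[:,:2]-[.615,.2335],np.ones(len(t))];print("n",len(t),"median",np.median(t[:,2]),"plane",np.linalg.lstsq(A,t[:,2],rcond=None)[0])
ana(p,W,d,0);ana(ps,world("scene",ds),ds,0)
a=cv2.resize(ps[130:290,330:530],None,fx=3,fy=3);cv2.imwrite("pics/s3.png",a)
E
```

```text
('t 13.80', array([0.6143, 0.2335, 0.069 ]), 'shift', array([-0.0019, -0.0001, -0.    ]), 'F', array([-7.63, -3.32, 20.14]), 'op', 0.0251, 'tilt', array([ 4.e-03,  3.e-04, -1.e+00]), 'y', array([0.2648, 0.9643, 0.0014]))
('t 13.90', array([0.6143, 0.2335, 0.069 ]), 'shift', array([-0.0019, -0.0001, -0.0001]), 'F', array([-7.99, -3.59, 20.12]), 'op', 0.0251, 'tilt', array([ 4.e-03,  3.e-04, -1.e+00]), 'y', array([0.2647, 0.9643, 0.0013]))
[(np.float64(0.07), 1), (np.float64(0.074), 25), (np.float64(0.076), 65), (np.float64(0.078), 72), (np.float64(0.08), 91), (np.float64(0.082), 78), (np.float64(0.084), 94), (np.float64(0.086), 97), (np.float64(0.088), 102), (np.float64(0.09), 91), (np.float64(0.092), 115), (np.float64(0.094), 103), (np.float64(0.096), 123), (np.float64(0.098), 2145), (np.float64(0.1), 1644), (np.float64(0.102), 96), (np.float64(0.104), 96), (np.float64(0.106), 101), (np.float64(0.108), 87), (np.float64(0.11), 83), (np.float64(0.112), 95), (np.float64(0.114), 98), (np.float64(0.116), 108), (np.float64(0.118), 95), (np.float64(0.12), 1362), (np.float64(0.122), 910), (n
[... 183 characters left out ...]
(0.074), 9), (np.float64(0.076), 12), (np.float64(0.078), 17), (np.float64(0.08), 10), (np.float64(0.082), 14), (np.float64(0.084), 16), (np.float64(0.086), 14), (np.float64(0.088), 11), (np.float64(0.09), 14), (np.float64(0.092), 16), (np.float64(0.094), 14), (np.float64(0.096), 20), (np.float64(0.098), 44), (np.float64(0.1), 76), (np.float64(0.102), 16), (np.float64(0.104), 4), (np.float64(0.106), 11), (np.float64(0.108), 4), (np.float64(0.11), 4), (np.float64(0.112), 7), (np.float64(0.114), 6), (np.float64(0.116), 2), (np.float64(0.118), 7), (np.float64(0.12), 20), (np.float64(0.122), 25), (np.float64(0.124), 5)]
n 170 median 0.10029884821221463 plane [-0.03254419  0.03268361  0.10070451]
```

View pics/s3.png

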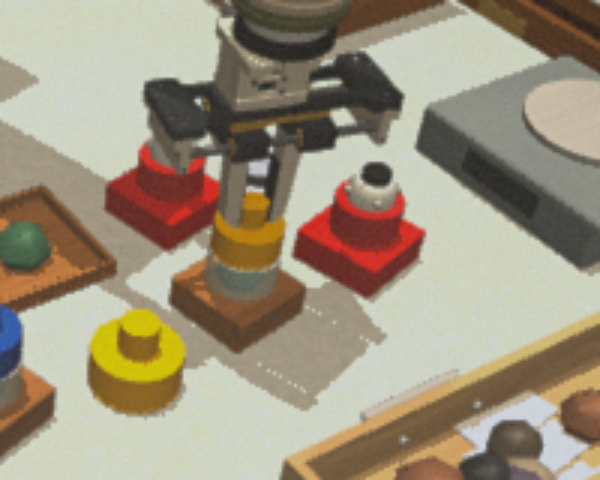

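The cap's flat top is at 0.100 and its knob at 0.122, level within about 1°, so the rim is on the shoulder at 0.070. The push holds steady at 20 N, so I hand in.

```bash
python3 -c "
from h import *
print(go([.6148,.2333,.069]))
print(robot.close_job())"
```

```text
('t 13.90', array([0.6143, 0.2335, 0.069 ]), 'shift', array([-0.0019, -0.0001, -0.0001]), 'F', array([-7.99, -3.59, 20.12]), 'op', 0.0251, 'tilt', array([ 4.e-03,  3.e-04, -1.e+00]), 'y', array([0.2647, 0.9643, 0.0013]))
the job is handed in; nothing more can be done
None
```

The small yellow cap from the tray is pressed fully down on the open jar in the plain wooden block. I handed the job in at 13.9 s with the gripper still holding the cap and pushing down at about 20 N.

**Press:** the catches took about 11 N. The force then dropped to −5 N at the click, and I pressed through the seal until the cap stopped hard.

**Last checks:** the wrist and scene cameras both put the cap's flat top at 0.100 m. That places the rim at 0.070 m, on the shoulder, and the wrist camera shows the cap level within about 1°. The grip opening was 25 mm on the 26 mm knob.

**What failed or disagreed:**
- **First grasp:** it closed on nothing, above the knob. The cameras showed the finger ends about 33 mm short of the reported tool point, so I corrected for that and regrasped.
- **Jar position:** the top and wrist cameras differed by about 2 mm in x. I used the wrist camera.
- **Side force:** about 9 N of sideways force remained at the end.
- **Other objects:** I did not take a final picture of the whole table. The pictures along the way showed nothing else moved.

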